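# Load a hand lamp, run its tail cap home and hold it a quarter turn back

## Task

Take the cell out of its block and stand it, same way up, fully down in the barrel of the hand lamp that is clamped head-down in the small vice. Then screw the lamp's tail cap on clockwise until it bottoms out, and back it off a quarter turn so that the lamp is locked out for shipping. Finish with the gripper still holding the cap there, so that I can tape the joint, and leave the other things on the bench where they are.

Things in the scene. Friction and masses are not known exactly. Their poses are not given: they have to be found in the camera images.
- lamp: Dark hand lamp clamped head down in a small grey vice, all fixed to the bench. Origin on the bench under the barrel's axis, z up. Barrel 44 mm across, ending in a flat shoulder; above it a bare threaded neck. Vice: screw along the body's -x to 115 mm from the axis, bed x -72 to +54, y +-35 mm, 12 mm thick; jaws to z 78 mm within 52 mm of the axis.
- lamp_mouth (a point): Centre of the neck's rim, on the axis, 105 mm above the bench. Bore 21.4 mm across, 58 mm deep. Neck 26.4 mm across (24 mm at its tapered rim), 21 mm high, 35 mm over its right-hand thread (36.6 mm over the low land at its foot): two starts, lead 14 mm per full turn, clockwise from above goes down.
- lamp_shoulder (a point): Centre of the shoulder the cap's skirt bottoms on, 84 mm above the bench, on the axis, axes as lamp. The thread is dead-ended: screwed home, the skirt rests on the shoulder, the cap's x axis lies along the lamp's x axis (either way round) and the lugs meet a hard stop: turning takes under 0.2 N m up to it and over 0.5 N m against it.
- lamp_floor (a point): Centre of the bore's flat floor, 47 mm above the bench, where the cell's underside comes to rest; the seated cell stands 8 mm proud of the neck's rim.
- cap: Tail cap: dark, knurled, closed on top, 44 mm across (45 over the knurl), 35 mm high, steel, about 140 g, standing open side down. Origin at the centre of its open lower rim, z up. Bore 38 mm across, 31 mm deep. Two inward lugs, 2.8 mm thick, along its own +x and -x, 28.8 mm between them, 6.4 mm above the rim; short bright marks on the top lie over them.
- cap_top (a point): Centre of the cap's closed top, 35 mm above its rim. Lowered on the neck at any angle, the lugs rest on the thread. Let a = cap yaw - lamp yaw, in -30 to 150 degrees (half turns are alike): about 180 + a degrees clockwise then reach the stop; the cap is caught over the last 150. It turns easily, with 1.7 mm axial play; backed off a quarter turn it stands 2.5 to 4 mm above the shoulder.
- cell: Green round lithium cell, 18 mm in diameter (18.4 mm as it collides), 66 mm high, 45 g, standing upright. Origin at the centre of its underside, z up.
- cell_block: Grey plastic block with four holes of 21.5 mm, 64 x 64 x 26 mm, fixed to the bench; origin at the centre of its underside. The cell stands in one hole, its underside 4 mm above the bench, so its top 44 mm stand free.
- tape_black: Black roll of tape, 67 x 74 x 19 mm, lying flat; origin at the centre of its underside. To be left alone.
- tape_yellow: Yellow roll of tape, 67 x 74 x 19 mm, lying flat; origin at the centre of its underside. To be left alone.
- spool: Spool of solder wire with black flanges, 55 mm across, 33 mm high; origin at the centre of its underside. To be left alone.
- flux: White bottle with black nozzle, 35 mm across, 90 mm high, standing; origin at the centre of its underside. To be left alone.
- meter: Red multimeter lying on its back, 78 x 155 x 49 mm; origin at the centre of its underside. To be left alone.
- hex_key: Black hex key, 28 x 88 x 5 mm, lying flat; origin at the centre of its underside. To be left alone.

How it is judged (in metres and radians):
On the way, in this order (a step that is already met when the one before it is completed fails the run):
1. the cell stands fully down in the lamp's barrel (horizontal distance between cell and lamp_floor below 0.006 m and z of cell in the frame of lamp_floor below 0.004 m and angle between cell's own z axis and vertical below 0.15 rad), for 0.2 s.
2. the cap is screwed on until it bottoms out (lugs at the stop, skirt on the shoulder) (all of step 1 and horizontal distance between cap and lamp_shoulder below 0.004 m and angle between cap's own z axis and vertical below 0.12 rad and z of cap in the frame of lamp_shoulder below 0.0015 m and angle between the x axis of cap and the x axis of lamp, either way round below 0.2 rad), for 0.2 s.
At the end, for the whole second after the job is handed in: Cell down in the barrel (within 4 mm). Cap square on the neck, backed off from its stop by a quarter turn within 20 degrees, so 1.2 to 5.5 mm above the shoulder, at rest, still gripped (over 3 N, TCP within 50 mm of the cap top). Other things within 15 mm of their places (all of step 1 and horizontal distance between cap and lamp_shoulder below 0.004 m and angle between cap's own z axis and vertical below 0.12 rad and z of cap in the frame of lamp_shoulder between 0.0012 and 0.0055 m and angle between the x axis of cap and the x axis of lamp, either way round above 1.22 rad and contact force between the fingers and cap above 3 N and distance between the grasp point and cap_top below 0.05 m and linear speed of cap below 0.02 m/s and angular speed of cap below 0.2 rad/s); the arm keeps its last pose, push and grip.
It fails at once if a bystander (tape roll, spool, bottle, multimeter or hex key) is moved by more than 15 mm (distance of any of tape_black, tape_yellow, spool, flux, meter, hex_key from where it was at the start of the episode above 0.015 m).
It also fails if it takes over 64 s, if anything falls off the work surface, if the arm or the gripper's body presses on something with over 40 N, if the wrist force passes 120 N, or if a joint passes its speed limit or range.

## Robot

A 6-joint arm with a two-finger parallel gripper is mounted at the origin on the work surface; the furniture and walls round the work are solid. World frame = base frame: x ahead of the robot, y to its left, z up, the work surface at z = 0. Lengths are in mm, angles in rad, forces in N, time in s.
With the tool pointing down it reaches from about 350 to 775 mm from the base axis. Payload 7.3 kg.
Tool frame: the origin (TCP) lies between the finger pads, 19 mm behind the fingertips; this is the grasp point; z points along the fingers, y is the line along which they close (so a half turn about z gives the same grasp; the last joint's range is limited). The gripper opens to 92 mm and grips with 3 to 60 N. Pads are 19 mm wide; open, the fingers measure 130 mm over their backs; the gripper's body (75 mm by 190 mm) begins 47 mm behind the grasp point.
Start: joints at [-1.408, 0.342, 1.524, -0, 1.275, -0.146], TCP at [159.578, -500.178, 245.541] pointing down, gripper open.
Joint ranges: [-2.53, 2.53], [-0.77, 2.02], [0.04, 2.7], [-1, 4.14], [0.28, 2.66], [-3.11, 3.11]. Speed limits (rad/s): [2.57, 2.57, 3.14, 3.14, 3.14, 3.14].

## Interface

Orientations are given as [roll, pitch, yaw] about the fixed x, y, z axes, in that order (R = Rz(yaw) Ry(pitch) Rx(roll)).
In Python, from plant import bot, vision gives the robot as it stands (bot), with the cameras (vision).
- The arm moves only by the shell command python3 shift.py 'ROWS'. ROWS is a JSON list of rows, 1 to 5 of them, each of 5 numbers: the finger opening in mm, then dx, dy, dz in mm, then a turn about the tool's z in rad; each row is the pose to reach, as a shift and turn from the pose commanded when the command began, along the tool's axes at that moment; what a row does not reach only later rows make up. A row lasts 1/8 s, in which the tool goes at most 62.5 mm and 0.188 rad, less where a joint would pass 70% of its speed; a pose out of reach is approached as far as the arm can. The fingers move at their own pace and stop on an object; the grip force is fixed at half the most. Time passes only in rows, so rows that do not move let the fingers close. It prints the time, the measured TCP pose, the force, the opening and the grip force at its end.
- bot.get_obs(): the state, without advancing time (a new reading comes with each control period).
- vision.capture(name): name is "side" or "top" or "wrist"; returns a dict with "color" (480x640x3 uint8, red, green, blue), "K" (3x3 intrinsics, pixels), "k1" (the pictures are not rectified: a ray, as slopes to the right and down, at radius r is drawn at 1 + k1 r^2 times it, then the intrinsics apply), "R" (3x3) and "t" (3): a world point X has camera coordinates R X + t. Camera axes: x right, y down, z forward; pixel columns grow to the right and rows downward; lengths in mm; the calibration is good to about 2 mm. A picture is of the moment at which its call begins. There is no depth.
- bot.close_job(): hands the job in; it is judged then, once.
The state is a dict: "time": time; "joint_positions": joint angles; "dq": joint speeds; "tau": joint torques, N m; "tool_pos": TCP position; "tcp_rot": TCP orientation; "contact_force": force on the tool from outside, world axes, zero at the start; "moment": the same for the moment, N m; "grip_width": finger opening in mm; "finger_force": force on a finger pad.
Only numpy, scipy, OpenCV 4.12 (cv2) and the standard library are available. Lean on these libraries where they do the work, as an engineer would, in place of code of your own. Each camera call takes 0.05 s, during which the arm holds its last target. There are 200 camera calls.

## Working session

There is one attempt and no reset: what is moved stays moved. The work goes in short steps, Python scripts to look and compute and a shell command to move; the robot and the scene stay as the last step left them, time stands still between calls to the robot, and variables do not carry over. Pictures are saved under pics/ and viewed, at most 10 in all, crops included, and the job is handed in when it is done.

```bash
ls; mkdir -p pics; python3 - <<'E'
from plant import bot, vision
import cv2
o=bot.get_obs();print(o)
for n in("top","side"):
    c=vision.capture(n);cv2.imwrite(f"pics/{n}0.png",c["color"][:,:,::-1]);print(n,c["K"],c["k1"],c["R"],c["t"])
E
```

```text
pics
plant.py
shift.py
{'time': 0.0, 'joint_positions': array([-1.40801238e+00,  3.42722107e-01,  1.52504032e+00, -5.51515085e-06,
        1.27536669e+00, -1.45989458e-01]), 'dq': array([ 0.00101132, -0.00126649, -0.00147954,  0.00097817,  0.00038499,
       -0.00042051]), 'tau': array([ 1.23204492e-03, -4.31236696e+01, -2.44217420e+01,  7.18587474e-02,
        5.58153796e-02, -1.36976014e-04]), 'tool_pos': array([ 159.50509552, -499.7841407 ,  244.83711632]), 'tcp_rot': array([-3.14007176e+00, -2.18294347e-04,  3.08774852e-01]), 'contact_force': array([-0.51201778, -0.00141895, -0.99519854]), 'moment': array([-0.02370065, -0.01778358, -0.04798518]), 'finger_force': 0.0, 'grip_width': 91.86144719253687}
top [[574.29964757   0.         312.70922084]
 [  0.         574.29964757 244.40546155]
 [  0.           0.           1.        ]] -0.13861362943572797 [[-0.02775903 -0.99958897  0.00716442]
 [-0.9904672   0.02653691 -0.13516845]
 [ 0.13492277 -0.01084826 -0.99079673]] [ -41.83776632  457.92277843 1086.8679655 ]
side [[513.26506173   0.         323.39692724]
 [  0.         513.26506173 237.6007752 ]
 [  0.           0.           1.        ]] -0.00046754324826088153 [[ 0.94522722 -0.32632059 -0.00777031]
 [-0.26810159 -0.76256992 -0.5887348 ]
 [ 0.18619089  0.55857139 -0.80828891]] [-441.52940188  132.09205798  958.15956159]
```

View pics/top0.png

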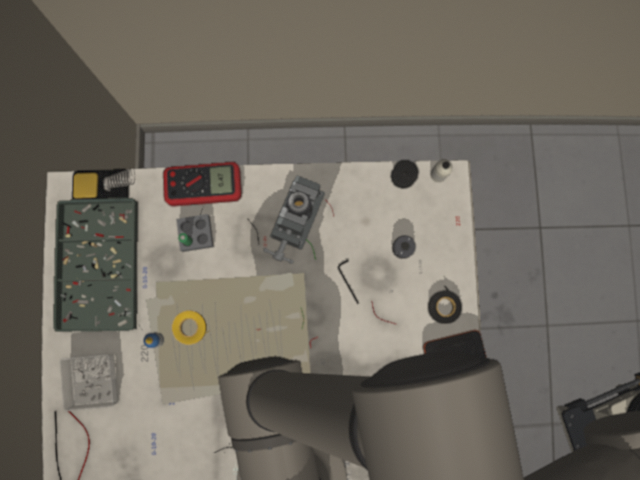

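View pics/side0.png

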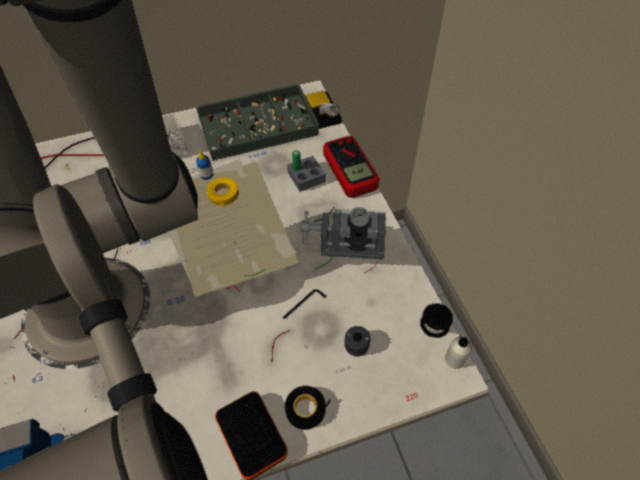

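The top view shows the lamp at about (299,202), the cap at (403,245), and the cell at (187,238) in its block. In the side view they are at (360,215), (357,338) and (297,158). Next I enlarge these regions.

```bash
cat > h.py <<'E'
import numpy as np, cv2
def ray(c,uv):
    p=cv2.undistortPoints(np.array([[uv]],float),c["K"],np.array([c["k1"],0,0,0.]))[0,0]
    d=c["R"].T@np.array([p[0],p[1],1.]); return -c["R"].T@c["t"], d/np.linalg.norm(d)
def plane(c,uv,z):
    o,d=ray(c,uv); return o+d*(z-o[2])/d[2]
def tri(obs):
    A=np.zeros((3,3));b=np.zeros(3);L=[ray(*x) for x in obs]
    for o,d in L:
        M=np.eye(3)-np.outer(d,d);A+=M;b+=M@o
    X=np.linalg.solve(A,b); return X,[round(float(np.linalg.norm((np.eye(3)-np.outer(d,d))@(X-o))),2) for o,d in L]
def proj(c,X):
    return cv2.projectPoints(np.array([X],float),cv2.Rodrigues(c["R"])[0],c["t"],c["K"],np.array([c["k1"],0,0,0.]))[0][0,0]
def tiles(imgs,boxes,s,name):
    # boxes centre, half 33x37
    T=[cv2.resize(i[v-37:v+37,u-33:u+33],None,fx=s,fy=s,interpolation=cv2.INTER_CUBIC) for i,(u,v) in zip(imgs,boxes)]
    h=len(T)//2; cv2.imwrite(name,np.vstack([np.hstack(T[:h]),np.hstack(T[h:])])[:,:,::-1])
E
python3 - <<'E'
from h import *
t=cv2.imread("pics/top0.png")[:,:,::-1];s=cv2.imread("pics/side0.png")[:,:,::-1]
tiles([t]*3+[s]*3,[(195,233),(299,203),(403,245),(303,165),(358,225),(357,340)],4,"pics/m.png")
E
```

```text
(no output)
```

View pics/m.png

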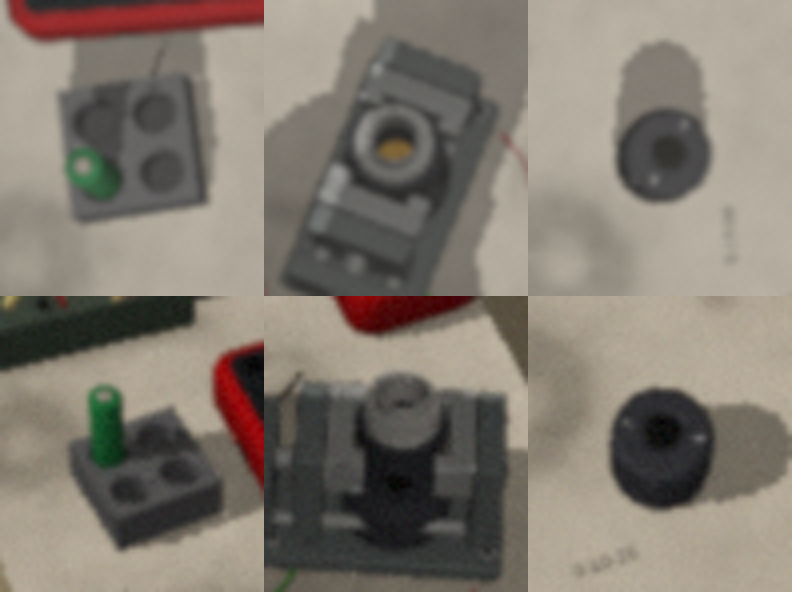

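The tiles show the cell top, the neck rim and the two bright cap marks clearly, so I triangulate them.

```bash
python3 - <<'E'
from plant import bot, vision
from h import *
t=vision.capture("top");s=vision.capture("side")
def T(i,x,y):
    bx=[(195,233),(299,203),(403,245),(303,165),(358,225),(357,340)][i]
    return ((x-264*(i%3)+.5)/4-.5+bx[0]-33,(y-296*(i//3)+.5)/4-.5+bx[1]-37)
for n,a,b in [("cell",T(0,83,162),T(3,104,392)),("rim",T(1,395,145),T(4,403,390)),("m1",T(2,685,125),T(5,699,437)),("m2",T(2,655,180),T(5,629,423))]:
    X,e=tri([(t,a),(s,b)]);print(n,X.round(1),e)
    print(plane(t,a,{"c":70,"r":105,"m":35}[n[0]]).round(1),plane(s,b,{"c":70,"r":105,"m":35}[n[0]]).round(1))
# vice bed edges direction (bed at 12 mm), right edge in top tile
p=plane(t,T(1,497,108),12);q=plane(t,T(1,410,290),12);print("bed",p,q,np.arctan2(*(p-q)[1::-1]))
w=vision.capture("wrist");o=bot.get_obs()
print(w["K"],w["k1"],w["R"],w["t"],o["tool_pos"],"cam",-w["R"].T@w["t"])
E
```

```text
cell [472.3 191.9  72.6] [1.01, 1.01]
[473.8 192.3  70. ] [472.  194.5  70. ]
rim [527.2 -29.6 105.7] [1.27, 1.27]
[526.1 -29.4 105. ] [528.8 -29.1 105. ]
m1 [ 461.8 -242.2   35.7] [0.05, 0.05]
[ 462.  -242.3   35. ] [ 461.9 -241.9   35. ]
m2 [ 435.5 -226.2   35.7] [0.25, 0.25]
[ 435.3 -226.2   35. ] [ 435.9 -225.8   35. ]
bed [563.5332999  -79.84956192  12.        ] [472.36211585 -33.88372529  12.        ] -0.46697857292241984
[[403.23794534   0.         319.45090425]
 [  0.         403.23794534 244.38796295]
 [  0.           0.           1.        ]] 0.021110154824509047 [[ 3.03997459e-01 -9.52672390e-01 -9.28164654e-04]
 [-9.22547494e-01 -2.94627404e-01  2.49200348e-01]
 [-2.37679754e-01 -7.48999967e-02 -9.68451509e-01]] [-524.82996115  -30.78559479  387.75574697] [ 159.5330506  -500.01988728  245.2095459 ] cam [ 223.30749189 -480.01838937  382.70729051]
```

Triangulated heights agree with the text (72.6, 105.7 and 35.7 mm against 70, 105 and 35). I move over the cap and lamp for close wrist views.

```bash
python3 shift.py '[[92,240,-190,0,0],[92,240,-190,0,0],[92,240,-190,0,0],[92,240,-190,0,0],[92,240,-190,0,0]]'; python3 shift.py '[[92,135,-110,0,0],[92,135,-110,0,0],[92,135,-110,0,0],[92,135,-110,0,0],[92,135,-110,0,0]]'
python3 - <<'E'
from plant import bot, vision
from h import *
import pickle
w=vision.capture("wrist");pickle.dump(w,open("w1.pkl","wb"));print(bot.get_obs()["tool_pos"])
cv2.imwrite("pics/w1.png",w["color"][:,:,::-1])
for X in [(473,193,70),(527,-29.5,105),(448.7,-234.2,35)]: print(proj(w,X))
E
```

```text
time: 0.88
tool_pos: [331.3, -244.3, 245.7]
tcp_rot: [3.141, -0.0, 0.309]
contact_force: [1.5, -0.0, -0.2]
grip_width: 92.0
finger_force: 0.0
time: 1.5
tool_pos: [425.4, -100.5, 245.4]
tcp_rot: [3.141, 0.001, 0.31]
contact_force: [-0.8, -0.6, -0.6]
grip_width: 91.8
finger_force: 0.0
[ 425.25851572 -101.01362914  245.41334957]
[-63.46516298  36.70349252]
[260.98794281  55.66653047]
[470.87868745 239.64338585]
```

View pics/w1.png

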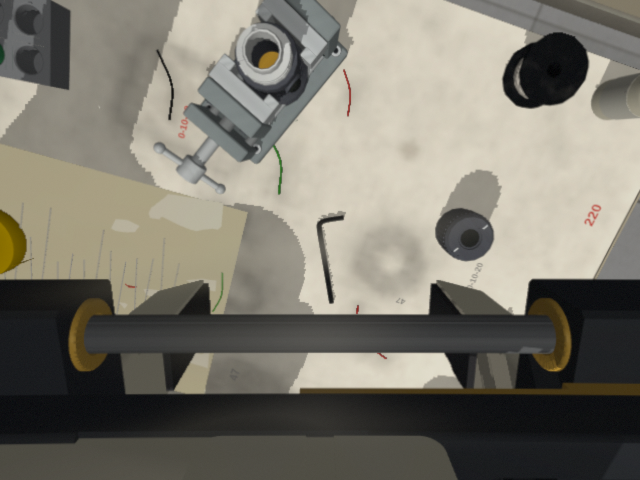

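The wrist view shows the neck rim at about (264,54) and the cap at (470,237), within a few pixels of prediction. Next stop is near the cell, with the lamp still in sight.

```bash
python3 shift.py '[[92,56,-192,0,0],[92,56,-192,0,0],[92,56,-192,0,0],[92,56,-192,0,0]]' | sed -n 1,3p
python3 - <<'E'
from plant import bot, vision
from h import *
import pickle
w=vision.capture("wrist");pickle.dump(w,open("w2.pkl","wb"));w1=pickle.load(open("w1.pkl","rb"))
T=[]
for c,X in [(w,(472.5,192.5,70)),(w,(527,-29.5,105)),(w1,(527,-29.5,105)),(w1,(448.7,-234.2,35))]:
    u,v=proj(c,X).round().astype(int);print(u,v);u0=np.clip(u-33,0,574);v0=np.clip(v-37,0,406);print(u0,v0)
    T.append(cv2.resize(c["color"][v0:v0+74,u0:u0+66],None,fx=4,fy=4,interpolation=cv2.INTER_CUBIC))
cv2.imwrite("pics/m2.png",np.vstack([np.hstack(T[:2]),np.hstack(T[2:])])[:,:,::-1])
E
```

```text
time: 2.05
tool_pos: [420.2, 101.1, 245.6]
tcp_rot: [-3.141, -0.0, 0.311]
224 125
191 88
555 148
522 111
261 56
228 19
471 240
438 203
```

View pics/m2.png

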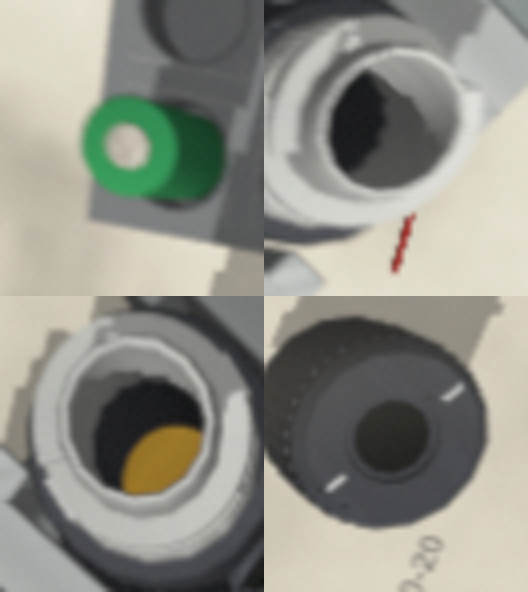

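The tiles show the cell top at (130,147), the rim at (131,119) and (138,127) in its two tiles, and the cap marks at (189,96) and (72,188).

```bash
python3 - <<'E'
from plant import bot, vision
from h import *
import pickle
w2=pickle.load(open("w2.pkl","rb"));w1=pickle.load(open("w1.pkl","rb"))
f=lambda x,y,u,v:((x+.5)/4-.5+u,(y+.5)/4-.5+v)
c=f(130.5,147,191,88);r2=f(131,119,522,111);r1=f(138.5,127,228,19);m=[f(189,96,438,203),f(72,188,438,203)]
top=vision.capture("top")
print("cell",plane(w2,c,70),tri([(w2,c),(top,(182.4,236.1))]))
print("rim",plane(w2,r2,105),plane(w1,r1,105),tri([(w1,r1),(w2,r2)]))
p=[plane(w1,x,35) for x in m];print("cap",p,sum(p)/2,np.arctan2(*(p[0]-p[1])[1::-1]))
a,b=plane(w1,(345,50),12),plane(w1,(260,160),12);print("bed",np.arctan2(*(a-b)[1::-1]))
o=bot.get_obs();print(o["tool_pos"],o["tcp_rot"])
E
```

```text
cell [472.88737708 192.90164493  70.        ] (array([473.04945128, 191.48771036,  74.94637575]), [0.28, 0.28])
rim [531.08023824 -27.00055927 105.        ] [530.1818973  -29.44153386 105.        ] (array([531.16982659, -28.78984624, 101.59779204]), [0.48, 0.48])
cap [array([ 463.29148758, -241.19340128,   35.        ]), array([ 436.10956321, -224.92320075,   35.        ])] [ 449.7005254  -233.05830102   35.        ] -0.53936509297866
bed -0.38278239728305646
[420.63847676  99.36091703 245.50625016] [3.14116178e+00 4.84534014e-05 3.09470981e-01]
```

```bash
python3 shift.py '[[60,78.5,-73,0,0],[60,78.5,-73,0,0],[60,78.5,-73,60,0],[60,78.5,-73,110,0],[60,78.5,-73,110,0]]'
python3 - <<'E'
from plant import bot, vision
from h import *
import pickle
w=vision.capture("wrist");pickle.dump(w,open("w3.pkl","wb"));print(bot.get_obs()["tool_pos"])
hsv=cv2.cvtColor(w["color"],cv2.COLOR_RGB2HSV)
m=cv2.inRange(hsv,(45,120,120),(85,255,255));cs,_=cv2.findContours(m,0,2);k=max(cs,key=cv2.contourArea)
print(cv2.boundingRect(k),cv2.contourArea(k),cv2.fitEllipse(k),proj(w,(473,192.7,70)))
cv2.imwrite("pics/w3.png",w["color"][:,:,::-1])
E
```

```text
time: 2.78
tool_pos: [471.7, 190.1, 132.5]
tcp_rot: [-3.142, 0.008, 0.306]
contact_force: [-0.3, 0.0, 0.3]
grip_width: 59.9
finger_force: 0.0
[473.4757694  190.85222369 135.10742997]
(323, 263, 8, 7) 28.0 ((326.471923828125, 266.4130554199219), (5.949738025665283, 7.840981960296631), 61.36384201049805) [314.95883923 268.16693978]
```

View pics/w3.png

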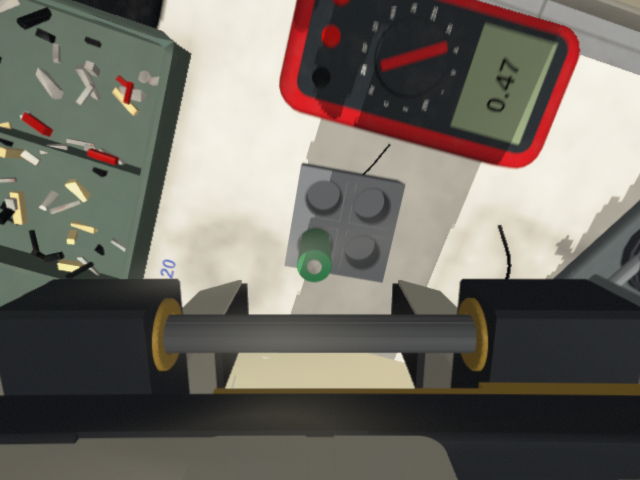

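The cell top shows at (313.5,264), between fingers at columns 247 and 393; I work out the remaining offset.

```bash
python3 - <<'E'
from plant import bot, vision
from h import *
import pickle
w=pickle.load(open("w3.pkl","rb"));o=bot.get_obs();o=bot.get_obs()
P=plane(w,(313.5,264.3),70);print(P,o["tool_pos"],o["time"])
w2=pickle.load(open("w2.pkl","rb"));print(tri([(w,(313.5,264.3)),(w2,((130.5+.5)/4-.5+191,(147.5)/4-.5+88))]))
from scipy.spatial.transform import Rotation as Ro
print(Ro.from_euler("xyz",o["tcp_rot"]).as_matrix().T@(P-o["tool_pos"]))
E
```

```text
[474.78528163 194.05137558  70.        ] [473.4757694  190.85222369 135.10742997] 2.825
(array([472.94982914, 193.84273933,  64.90371844]), [0.32, 0.32])
[ 2.40262103 -2.67191373 65.10003934]
```

```bash
python3 shift.py '[[60,1.7,-2.5,50,0],[60,1.7,-2.5,67,0],[60,1.7,-2.5,67,0],[0,1.7,-2.5,67,0],[0,1.7,-2.5,67,0]]'; python3 shift.py '[[0,0,0,0,0],[0,0,0,0,0],[0,0,0,0,0],[0,0,0,0,0]]'
```

```text
time: 3.45
tool_pos: [475.3, 195.8, 70.2]
tcp_rot: [3.141, -0.003, 0.308]
contact_force: [-0.6, -0.4, -0.8]
grip_width: 44.6
finger_force: 0.0
time: 3.95
tool_pos: [474.2, 195.9, 68.5]
tcp_rot: [3.142, -0.0, 0.309]
contact_force: [0.0, -0.1, 1.6]
grip_width: 17.5
finger_force: 29.9
```

```bash
python3 shift.py '[[0,0,0,-60,0],[0,0,0,-122,0],[0,-14.7,229.4,-122,0],[0,-14.7,229.4,-122,0],[0,-14.7,229.4,-122,0]]'; python3 shift.py '[[0,-5,80,0,0],[0,-5,80,0,0],[0,-5,80,0,0]]'
python3 - <<'E'
from plant import bot, vision
from h import *
import pickle
print(bot.get_obs()["tool_pos"])
D={n:vision.capture(n) for n in("wrist","top","side")};pickle.dump(D,open("d4.pkl","wb"))
print([proj(D[n],(529,-28.5,105)) for n in D])
o=bot.get_obs();print(o["tool_pos"],o["grip_width"])
E
```

```text
time: 4.58
tool_pos: [519.7, 12.3, 190.7]
tcp_rot: [3.141, -0.0, 0.31]
contact_force: [1.1, 0.6, -1.0]
grip_width: 17.6
finger_force: 29.9
time: 4.95
tool_pos: [539.0, -64.3, 190.1]
tcp_rot: [-3.141, 0.001, 0.307]
contact_force: [0.5, 0.0, -0.9]
grip_width: 17.5
finger_force: 29.9
[538.95219507 -64.33439882 190.07147755]
[array([254.47887703, 258.01079387]), array([297.86486581, 200.34135219]), array([359.36267582, 210.85061615])]
[538.6821052  -62.07324769 190.40832085] 17.74085746421658
```

```bash
python3 - <<'E'
from h import *
import pickle
D=pickle.load(open("d4.pkl","rb"))
a=D["wrist"]["color"][165:365,180:440]
b=D["side"]["color"][150:275,300:430]
cv2.imwrite("pics/m4.png",np.hstack([cv2.resize(a,None,fx=2,fy=2,interpolation=cv2.INTER_CUBIC),cv2.resize(b,(272,400)[0:1]+(400,),interpolation=cv2.INTER_CUBIC)])[:,:,::-1])
E
```

```text
(no output)
```

View pics/m4.png

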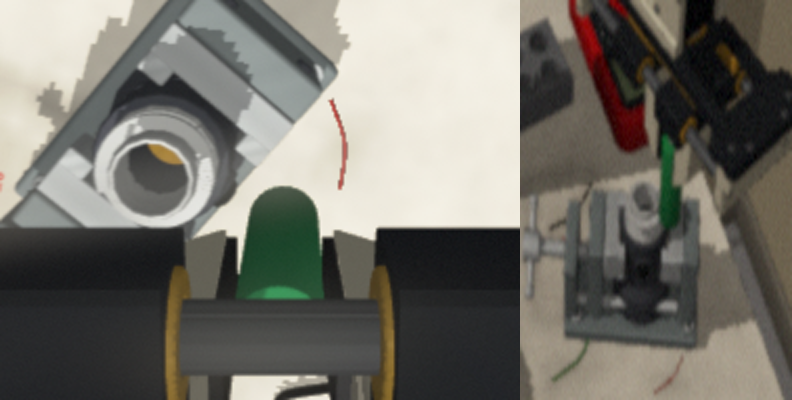

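The crop shows the neck left of the cell, with the mouth near tile (155,178) and the cell's lower end centred on column 284 with its far edge at row 187. I fit the circles numerically.

```bash
python3 - <<'E'
from h import *
import pickle
D=pickle.load(open("d4.pkl","rb"));w=D["wrist"];g=cv2.cvtColor(w["color"],cv2.COLOR_RGB2GRAY)
u0,v0=215,215;c=cv2.resize(g[v0:v0+80,u0:u0+90],None,fx=8,fy=8,interpolation=cv2.INTER_CUBIC)
for lo,hi in((140,170),(165,195),(195,215),(215,235)):
    h=cv2.HoughCircles(cv2.GaussianBlur(c,(0,0),3),cv2.HOUGH_GRADIENT_ALT,1.5,30,param1=120,param2=.3,minRadius=lo,maxRadius=hi)
    if h is not None: print([((x[0]+.5)/8-.5+u0,(x[1]+.5)/8-.5+v0,x[2]/8) for x in h[0][:3]])
hsv=cv2.cvtColor(w["color"],cv2.COLOR_RGB2HSV);m=cv2.inRange(hsv,(45,80,20),(90,255,255))[240:320,290:355]
ys=[(y+240,*(np.flatnonzero(r)[[0,-1]]+290)) for y,r in enumerate(m) if r.any()];print(ys[::3])
c=cv2.resize(w["color"][v0-5:v0+75,u0:u0+95],None,fx=7,fy=7,interpolation=cv2.INTER_CUBIC);cv2.imwrite("pics/m5.png",c[:,:,::-1])
E
```

```text
[(268, np.int64(334), np.int64(334)), (271, np.int64(313), np.int64(337)), (274, np.int64(305), np.int64(337)), (277, np.int64(305), np.int64(337)), (280, np.int64(304), np.int64(338)), (283, np.int64(304), np.int64(338)), (286, np.int64(303), np.int64(338)), (289, np.int64(303), np.int64(339)), (292, np.int64(302), np.int64(339)), (295, np.int64(302), np.int64(341)), (298, np.int64(301), np.int64(340)), (301, np.int64(301), np.int64(340)), (304, np.int64(299), np.int64(340)), (307, np.int64(299), np.int64(341)), (310, np.int64(298), np.int64(341)), (313, np.int64(298), np.int64(341))]
```

View pics/m5.png

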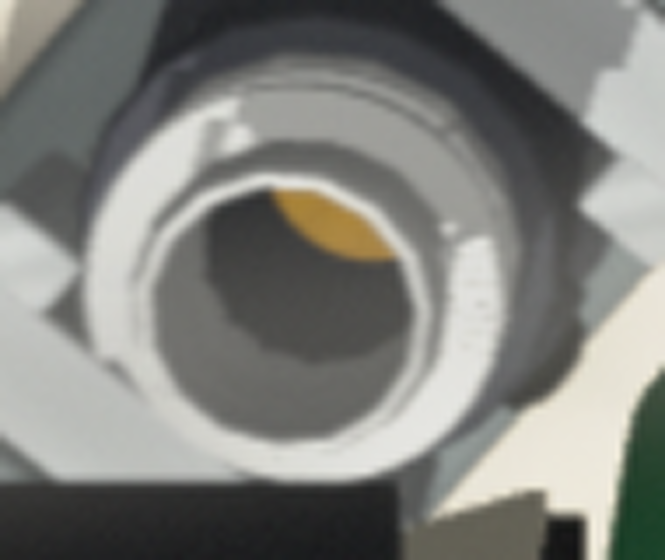

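```bash
python3 - <<'E'
from plant import bot, vision
from h import *
import pickle
from scipy.spatial.transform import Rotation as Ro
w=pickle.load(open("d4.pkl","rb"))["wrist"]
# far edge of bottom disc
col=cv2.cvtColor(w["color"],cv2.COLOR_RGB2GRAY)[250:275,317:326].mean(1).round();print(col)
r=plane(w,(255.3,254.3),105);o=bot.get_obs();R=Ro.from_euler("xyz",o["tcp_rot"]).as_matrix()
for z in(124,126,128):
    c=plane(w,(321.3,275),z);print(r,c,R.T@(r-c),"cell vs tcp",R.T@(c-o["tool_pos"]))
w2=pickle.load(open("w2.pkl","rb"))
print(tri([(w,(255.3,254.3)),(w2,((131.5)/4-.5+522,(119.5)/4-.5+111))]))
E
```

```text
[229. 229. 230. 230. 230. 230. 229. 219. 132.  89.  83.  81.  79.  78.
  75.  74.  72.  69.  67.  66.  64.  62.  61.  60.  59.]
[531.28277082 -28.3635351  105.        ] [536.94863405 -66.21193636 124.        ] [  6.17672926 -37.75549573  19.02561543] cell vs tcp [-2.88358886  3.46142294 66.40709458]
[531.28277082 -28.3635351  105.        ] [537.59592424 -65.99837672 126.        ] [  5.49608741 -37.74838269  21.0259325 ] cell vs tcp [-2.20294702  3.4543099  64.40677751]
[531.28277082 -28.3635351  105.        ] [538.24321442 -65.78481708 128.        ] [  4.81544557 -37.74126965  23.02624958] cell vs tcp [-1.52230517  3.44719686 62.40646044]
(array([531.08475807, -28.04786751, 103.50185627]), [0.34, 0.34])
```

```bash
python3 shift.py '[[0,5.5,-37.8,0,0],[0,5.5,-37.8,0,0],[0,5.5,-37.8,14,0],[0,5.5,-37.8,14,0]]'
python3 - <<'E'
from plant import bot, vision
from h import *
D={n:vision.capture(n) for n in("wrist","top","side")}
f=lambda i,s:cv2.resize(i,s,interpolation=cv2.INTER_CUBIC)
a=f(D["wrist"]["color"][200:300,270:370],(400,400));b=f(D["side"]["color"][180:240,330:390],(400,400))
cv2.imwrite("pics/m6.png",np.hstack([a,b])[:,:,::-1]);print(bot.get_obs()["tool_pos"])
E
```

```text
time: 5.6
tool_pos: [532.0, -26.0, 175.0]
tcp_rot: [-3.14, 0.003, 0.309]
contact_force: [-0.4, 0.1, 0.0]
grip_width: 17.6
finger_force: 29.9
[532.90856829 -26.52257675 176.30748543]
```

View pics/m6.png

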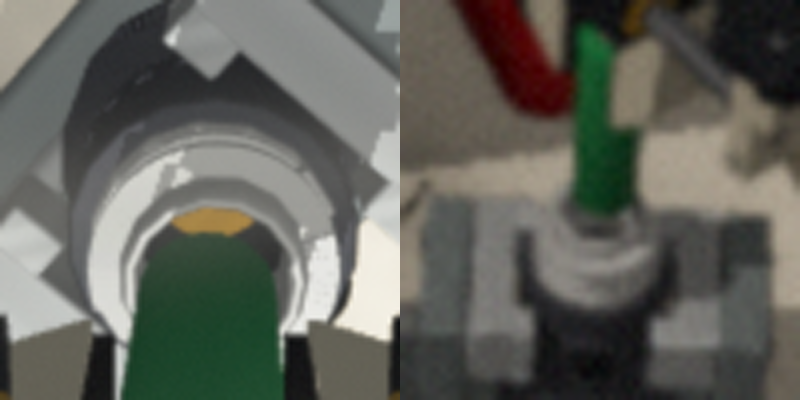

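The wrist tile shows the cell's end centred near column 208 against the bore at about 217, roughly 1 mm left. I compute the residual.

```bash
python3 - <<'E'
from plant import bot, vision
from h import *
from scipy.spatial.transform import Rotation as Ro
w=vision.capture("wrist");g=cv2.cvtColor(w["color"],cv2.COLOR_RGB2GRAY).astype(int);hsv=cv2.cvtColor(w["color"],cv2.COLOR_RGB2HSV)
for v in(266,270,274,278): print(v,g[v,298:350].tolist())
print("col",g[240:266,322].tolist())
o=bot.get_obs();R=Ro.from_euler("xyz",o["tcp_rot"]).as_matrix()
T=lambda x,y:((x+.5)/4-.5+270,(y+.5)/4-.5+200)
r=plane(w,T(217.5,261),105)
for z in(110,112,114): c=plane(w,T(208,300),z);print(R.T@(r-c))
# far edges
print(R.T@(plane(w,T(212,181),105)-plane(w,T(212,235),112)))
E
```

```text
266 [162, 137, 171, 208, 163, 114, 102, 80, 62, 63, 61, 63, 64, 61, 62, 61, 63, 62, 62, 61, 62, 61, 60, 61, 61, 61, 62, 61, 60, 60, 61, 59, 59, 58, 59, 58, 58, 58, 58, 56, 76, 88, 109, 170, 184, 133, 150, 219, 227, 229, 230, 231]
270 [171, 155, 204, 188, 123, 105, 97, 64, 58, 57, 58, 59, 57, 58, 57, 57, 60, 59, 58, 58, 57, 57, 58, 58, 57, 57, 57, 58, 57, 56, 55, 59, 57, 56, 57, 57, 55, 57, 56, 59, 70, 89, 118, 160, 218, 187, 143, 202, 226, 228, 230, 226]
274 [176, 161, 207, 201, 126, 100, 69, 55, 54, 53, 54, 54, 55, 54, 55, 53, 55, 55, 56, 57, 55, 55, 55, 55, 56, 53, 54, 55, 55, 55, 55, 54, 56, 55, 54, 55, 53, 55, 54, 57, 59, 81, 120, 176, 211, 163, 186, 224, 232, 230, 221, 229]
278 [218, 210, 179, 215, 189, 104, 56, 51, 52, 53, 52, 53, 52, 52, 53, 52, 52, 53, 54, 53, 54, 52, 53, 52, 52, 53, 54, 53, 54, 52, 53, 53, 54, 54, 55, 51, 53, 53, 53, 54, 60, 93, 170, 218, 174, 178, 230, 233, 233, 232, 232, 231]
col [158, 159, 157, 158, 152, 128, 106, 107, 110, 113, 123, 147, 147, 129, 134, 135, 134, 127, 88, 72, 68, 67, 65, 65, 63, 63]
[3.86753927 1.30665752 5.00020646]
[3.18892835 1.31771231 7.00020542]
[2.51031743 1.3287671  9.00020437]
[5.46157943 0.04042966 7.00002757]
```

```bash
python3 - <<'E'
from plant import bot, vision
from h import *
import pickle
from scipy.spatial.transform import Rotation as Ro
w4=pickle.load(open("d4.pkl","rb"))["wrist"];w=vision.capture("wrist");o=bot.get_obs();R=Ro.from_euler("xyz",o["tcp_rot"]).as_matrix()
for c,a,b,z in((w4,(255.3,236),(321.2,257.8),126),(w,(321.5,252.3),(321.2,257.7),112)):
    print((R.T@(plane(c,a,105)-plane(c,b,z)))[:2]-[1.7,0])
g=cv2.cvtColor(w["color"],cv2.COLOR_RGB2GRAY).astype(int);print(g[240:262,318:326].mean(1).round())
E
```

```text
[  5.04324506 -37.28883826]
[-0.72583813  0.18866339]
[158. 158. 157. 157. 152. 130. 108. 106. 108. 112. 121. 143. 146. 131.
 135. 136. 135. 127.  88.  71.  68.  68.]
```

```bash
python3 shift.py '[[0,-0.5,0.2,6,0],[0,-0.5,0.2,14,0],[0,-0.5,0.2,14,0]]'; python3 - <<'E'
from plant import bot, vision
o=bot.get_obs();print(o["contact_force"],o["moment"],o["tool_pos"])
E
```

```text
time: 6.22
tool_pos: [531.9, -26.4, 161.6]
tcp_rot: [-3.141, 0.002, 0.309]
contact_force: [0.6, 0.1, -0.9]
grip_width: 17.6
finger_force: 29.9
[ 0.580566    0.05086783 -0.85396348] [ 0.00332723 -0.00401587 -0.07872035] [531.92594972 -26.41803002 161.5617826 ]
```

```bash
python3 shift.py '[[0,0,0,15,0],[0,0,0,33.5,0],[0,0,0,33.5,0],[0,0,0,33.5,0]]'; python3 shift.py '[[30,0,0,0,0],[40,0,0,0,0],[40,0,0,0,0],[40,0,0,-60,0],[70,0,0,-110,0]]'
python3 - <<'E'
from plant import bot, vision
from h import *
D={n:vision.capture(n) for n in("wrist","top","side")}
f=lambda i,s:cv2.resize(i,s,interpolation=cv2.INTER_CUBIC)
print(proj(D["wrist"],(531,-28,113)))
a=f(D["wrist"]["color"][200:300,270:370],(400,400));b=f(D["side"]["color"][180:240,330:390],(400,400))
cv2.imwrite("pics/m7.png",np.hstack([a,b])[:,:,::-1])
hsv=cv2.cvtColor(D["wrist"]["color"],cv2.COLOR_RGB2HSV)
m=cv2.inRange(hsv,(45,100,40),(90,255,255));k=max(cv2.findContours(m,0,2)[0],key=cv2.contourArea);print(cv2.boundingRect(k))
hsv=cv2.cvtColor(D["side"]["color"],cv2.COLOR_RGB2HSV)
m=cv2.inRange(hsv,(45,100,40),(90,255,255))[170:260,320:400];k=max(cv2.findContours(m,0,2)[0],key=cv2.contourArea);print(cv2.boundingRect(k));print([proj(D["side"],(528+dx,-29,z))-[320,170] for dx,z in((0,105),(0,113),(9,113),(-9,113))])
E
```

```text
time: 6.72
tool_pos: [532.6, -26.5, 129.1]
tcp_rot: [3.142, -0.0, 0.309]
contact_force: [0.6, 0.2, -1.2]
grip_width: 17.2
finger_force: 29.9
time: 7.35
tool_pos: [532.4, -26.5, 240.7]
tcp_rot: [3.141, -0.0, 0.309]
contact_force: [1.3, -0.2, -1.2]
grip_width: 45.4
finger_force: 0.0
[320.54981465 244.935545  ]
(308, 232, 23, 24)
(35, 36, 10, 9)
[array([38.96005661, 41.18644697]), array([39.16876102, 38.45896005]), array([43.69888974, 37.20754632]), array([34.62259528, 39.7148054 ])]
```

The cell has dropped: in the side view its visible part is only 9 px tall, which matches standing about 8 mm proud. Now to the cap, turning the wrist back to leave room for screwing.

```bash
python3 shift.py '[[92,-142,172,0,-0.9],[92,-142,172,0,-0.9],[92,-142,172,0,-0.9],[92,-142,172,0,-0.9],[92,-142,172,0,-0.9]]'; python3 shift.py '[[92,0,0,0,-0.9],[92,0,0,0,-0.9],[92,0,0,50,-0.9],[92,0,0,100,-0.9],[92,0,0,100,-0.9]]'
python3 - <<'E'
from plant import bot, vision
from h import *
import pickle
o=bot.get_obs();w=vision.capture("wrist");pickle.dump(w,open("w8.pkl","wb"));print(o["tool_pos"],o["tcp_rot"],o["joint_positions"])
u,v=proj(w,(449.2,-233.6,35));print(u,v)
v0,u0=int(v)-60,int(u)-60
g=cv2.cvtColor(w["color"],cv2.COLOR_RGB2GRAY)
c=cv2.resize(w["color"][v0:v0+120,u0:u0+120],(600,600),interpolation=cv2.INTER_CUBIC);cv2.imwrite("pics/w8.png",c[:,:,::-1])
m=(g>130).astype(np.uint8);n,l,s,ce=cv2.connectedComponentsWithStats(m)
for i in range(1,n):
    if 4<s[i,4]<150 and np.hypot(*(ce[i]-[u,v]))<60: print(ce[i],s[i])
m=cv2.inRange(g[v0:v0+120,u0:u0+120],0,95);k=max(cv2.findContours(m,0,2)[0],key=cv2.contourArea);print(u0,v0,cv2.boundingRect(k))
E
```

```text
time: 8.12
tool_pos: [447.6, -236.1, 237.6]
tcp_rot: [-3.139, 0.0, 1.169]
contact_force: [0.1, 0.3, 0.1]
grip_width: 91.9
finger_force: 0.0
time: 8.75
tool_pos: [446.6, -231.5, 134.1]
tcp_rot: [-3.137, -0.009, 2.073]
contact_force: [-0.2, 0.1, 0.9]
grip_width: 91.6
finger_force: 0.0
[ 446.57818294 -231.47032763  134.09637103] [-3.13714304 -0.00935304  2.07289536] [-6.30636775e-01  4.29286406e-01  1.73142090e+00 -7.42643644e-05
  9.91242657e-01 -1.13271563e+00]
322.14882625826687 259.5481276940649
[310.35294118 238.35294118] [308 235   5   8  17]
[336.13333333 280.73333333] [334 278   5   7  15]
262 199 (28, 17, 70, 76)
```

```bash
python3 - <<'E'
from plant import bot, vision
from h import *
import pickle
from scipy.spatial.transform import Rotation as Ro
w=pickle.load(open("w8.pkl","rb"));w1=pickle.load(open("w1.pkl","rb"))
P=[plane(w,x,35) for x in((310.35,238.35),(336.13,280.73))];p=sum(P)/2
f=lambda x,y:((x+.5)/4-.5+438,(y+.5)/4-.5+203)
print(tri([(w,(323.24,259.54)),(w1,f(130.5,142))]))
o=bot.get_obs();R=Ro.from_euler("xyz",o["tcp_rot"]).as_matrix()
print(p,np.arctan2(*(P[0]-P[1])[1::-1]),o["tool_pos"],o["tcp_rot"][2],R.T@(p-o["tool_pos"]))
E
```

```text
(array([ 449.79900287, -233.31391146,   34.67449657]), [0.05, 0.05])
[ 449.95389411 -233.37534759   35.        ] 2.604454298304057 [ 447.66112288 -232.27113955  135.83985838] 2.078478848593594 [ -2.69115221   1.76561661 100.82060013]
```

```bash
python3 shift.py '[[70,-2.3,0.3,55,0],[70,-2.3,0.3,110,0],[70,-2.3,0.3,110,0],[70,-2.3,0.3,110,0],[70,-2.3,0.3,110,0]]'; python3 shift.py '[[30,0,0,0,0],[30,0,0,0,0],[30,0,0,0,0],[30,0,0,0,0]]'
```

```text
time: 9.43
tool_pos: [452.1, -236.3, 31.3]
tcp_rot: [3.14, 0.004, 2.067]
contact_force: [-0.8, -0.2, -0.3]
grip_width: 70.0
finger_force: 0.0
time: 9.93
tool_pos: [450.9, -235.5, 29.4]
tcp_rot: [3.141, 0.001, 2.068]
contact_force: [-0.8, 0.7, 4.9]
grip_width: 43.7
finger_force: 30.0
```

```bash
python3 shift.py '[[30,0,0,-60,0],[30,0,0,-110,0],[30,0,0,-150,0],[30,0,0,-150,0]]'; python3 shift.py '[[30,94.4,170,0,0],[30,94.4,170,0,0],[30,94.4,170,0,0],[30,94.4,170,0,0],[30,94.4,170,0,0]]'
python3 - <<'E'
from plant import bot, vision
from h import *
import pickle
o=bot.get_obs();w=vision.capture("wrist");pickle.dump(w,open("w9.pkl","wb"));print(o["tool_pos"],o["tcp_rot"],o["joint_positions"])
u,v=proj(w,(531.2,-28.4,105));print(u,v,proj(w,(*o["tool_pos"][:2],o["tool_pos"][2]+6)))
cv2.imwrite("pics/w9.png",w["color"][:,:,::-1])
c=cv2.resize(w["color"][60:360,170:470],(600,600),interpolation=cv2.INTER_CUBIC);cv2.imwrite("pics/w9c.png",c[:,:,::-1])
E
```

```text
time: 10.42
tool_pos: [452.1, -236.2, 181.8]
tcp_rot: [3.139, 0.006, 2.068]
contact_force: [0.9, 0.1, -1.3]
grip_width: 43.6
finger_force: 30.0
time: 11.05
tool_pos: [554.5, -71.0, 177.4]
tcp_rot: [-3.139, -0.002, 2.069]
contact_force: [0.8, -0.2, -1.2]
grip_width: 43.7
finger_force: 30.0
[554.45766454 -71.0325964  177.39691337] [-3.13903995e+00 -1.68223282e-03  2.06909842e+00] [-2.64226625e-01  4.66512767e-01  1.52760617e+00 -5.99019605e-04
  1.15048163e+00 -7.62285618e-01]
319.5382451680929 176.52797261151838 [319.07347765 332.65554394]
```

View pics/w9c.png

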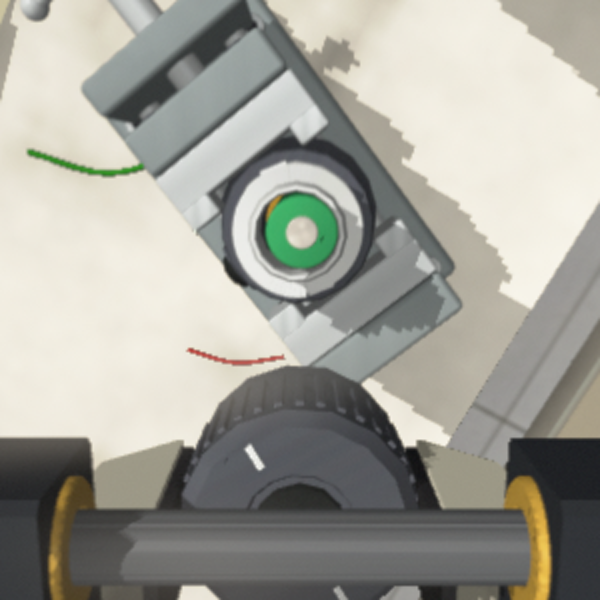

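The view shows the cell seated in the neck, with the mouth centred near tile (300,230), and the cap marks at tile (255,457) and (342,592). Now the cap-to-neck shift.

```bash
python3 - <<'E'
from plant import bot, vision
from h import *
import pickle
from scipy.spatial.transform import Rotation as Ro
w=pickle.load(open("w9.pkl","rb"));g=cv2.cvtColor(w["color"],cv2.COLOR_RGB2GRAY)
n,l,s,ce=cv2.connectedComponentsWithStats((g>120).astype(np.uint8))
for i in range(1,n):
    if 8<s[i,4]<120 and 270<ce[i][1]<380 and 280<ce[i][0]<360: print(ce[i],s[i])
m=((g<190)).astype(np.uint8)[135:215,280:360]
n,l,s,ce=cv2.connectedComponentsWithStats(m);k=l[42,30];mm=(l==l[40,28]).astype(np.uint8)
for x in range(1,n):
    if s[x,4]>100: print("comp",s[x]+[280,135,0,0,0])
print("row",g[174,285:355].tolist());print("col",g[140:212,319].tolist())
E
```

```text
[296.83333333 288.40909091] [292 282  11  14  66]
[340.56097561 358.24390244] [337 353   8  11  41]
comp [ 280  135   80   80 4559]
row [117, 196, 232, 236, 235, 234, 235, 235, 232, 212, 212, 225, 188, 104, 77, 59, 38, 64, 123, 134, 135, 133, 134, 134, 134, 133, 132, 142, 180, 205, 206, 204, 204, 204, 204, 207, 206, 202, 197, 194, 195, 194, 185, 148, 123, 119, 119, 117, 117, 116, 117, 117, 110, 97, 121, 150, 130, 101, 132, 156, 159, 159, 159, 159, 161, 156, 109, 68, 63, 63]
col [127, 178, 212, 220, 220, 220, 220, 220, 220, 215, 193, 165, 179, 211, 211, 145, 82, 94, 121, 130, 132, 131, 131, 132, 132, 131, 131, 140, 167, 195, 204, 210, 212, 209, 204, 201, 204, 207, 212, 212, 213, 214, 211, 194, 147, 126, 123, 122, 121, 121, 122, 121, 118, 113, 124, 147, 157, 189, 221, 197, 145, 169, 212, 231, 233, 233, 233, 229, 197, 98, 59, 65]
```

```bash
python3 - <<'E'
from plant import bot, vision
from h import *
import pickle
from scipy.spatial.transform import Rotation as Ro
w=pickle.load(open("w9.pkl","rb"));o=bot.get_obs();R=Ro.from_euler("xyz",[np.pi,0,o["tcp_rot"][2]]).as_matrix()
r=plane(w,(318.4,175.8),105);A,B=plane(w,(292.3,282),183),plane(w,(344.3,363.5),183)
for z in(182,183,184):
    A,B=plane(w,(292.3,282),z),plane(w,(344.3,363.5),z);c=(A+B)/2;print(r,c,R.T@(r-c),np.linalg.norm(A-B),R.T@(c-o["tool_pos"]))
print("cap yaw",np.arctan2(*(A-B)[1::-1])%np.pi, o["tool_pos"],o["tcp_rot"])
a=plane(w,(170+125,60),12);b=plane(w,(170+227.5,60+132.5),12);print("lamp yaw",np.arctan2(*(a-b)[1::-1])%np.pi)
E
```

```text
[530.50803319 -28.3548653  105.        ] [553.10121896 -68.62229521 182.        ] [46.16782896 -0.67046564 77.        ] 36.688772341702396 [ 3.45717018  0.5016631  -4.24237277]
[530.50803319 -28.3548653  105.        ] [552.87750298 -68.20239913 183.        ] [45.69206678 -0.67391697 78.        ] 36.41307302345193 [ 3.93293236  0.50511444 -5.24237277]
[530.50803319 -28.3548653  105.        ] [552.653787   -67.78250305 184.        ] [45.21630461 -0.6773683  79.        ] 36.137373705201476 [ 4.40869453  0.50856577 -6.24237277]
cap yaw 2.6009768024906488 [554.3078986  -71.90065086 177.75762723] [-3.13937097e+00 -1.28361765e-03  2.06758390e+00]
lamp yaw 2.758787587365639
```

```bash
python3 shift.py '[[30,45.7,-0.7,0,0],[30,45.7,-0.7,0,0],[30,45.7,-0.7,30,0],[30,45.7,-0.7,38,0],[30,45.7,-0.7,38,0]]'; python3 shift.py '[[30,0,0,5,0],[30,0,0,10,0],[30,0,0,10,0]]'; python3 - <<'E'
from plant import bot, vision
from h import *
w=vision.capture("wrist");g=cv2.cvtColor(w["color"],cv2.COLOR_RGB2GRAY);o=bot.get_obs();print(o["tool_pos"],o["contact_force"],o["moment"],o["joint_positions"][5])
n,l,s,ce=cv2.connectedComponentsWithStats((g>120).astype(np.uint8))
for i in range(1,n):
    if 8<s[i,4]<120 and 270<ce[i][1]<380 and 280<ce[i][0]<360: print(ce[i],s[i])
E
```

```text
time: 11.72
tool_pos: [532.6, -32.6, 140.7]
tcp_rot: [-3.141, -0.001, 2.066]
contact_force: [0.5, 0.7, -1.4]
grip_width: 43.7
finger_force: 30.0
time: 12.1
tool_pos: [532.7, -31.5, 130.8]
tcp_rot: [-3.141, -0.0, 2.068]
contact_force: [0.4, 0.2, -0.8]
grip_width: 43.8
finger_force: 30.0
[532.83005376 -31.46844067 131.01455108] [-0.71805298 -0.59682428 -1.09608166] [-0.01086716 -0.13851871  0.0743768 ] -0.6995057708475003
[296.83333333 288.40909091] [292 282  11  14  66]
[340.61904762 358.38095238] [337 353   8  12  42]
```

```bash
python3 shift.py '[[30,0,0,2,0],[30,0,0,4,0],[30,0,0,4,0]]'; python3 shift.py '[[30,0,0,2,0],[30,0,0,4,0],[30,0,0,4,0]]'
```

```text
time: 12.52
tool_pos: [532.8, -31.5, 126.8]
tcp_rot: [-3.141, -0.0, 2.068]
contact_force: [0.4, -0.3, -1.4]
grip_width: 44.1
finger_force: 30.0
time: 12.9
tool_pos: [532.6, -31.4, 122.7]
tcp_rot: [-3.141, -0.0, 2.068]
contact_force: [-0.9, 0.3, -2.9]
grip_width: 43.6
finger_force: 30.0
```

```bash
python3 shift.py '[[30,0,0,1,0],[30,0,0,1.5,0],[30,0,0,1.5,0]]' | sed -n '2p;4p'; python3 shift.py '[[30,0,0,1,0],[30,0,0,1.5,0],[30,0,0,1.5,0]]'| sed -n '2p;4p'
```

```text
tool_pos: [532.7, -31.5, 121.5]
contact_force: [-2.9, 1.0, 0.6]
tool_pos: [532.6, -31.3, 119.8]
contact_force: [-2.0, 1.1, -0.5]
```

```bash
python3 shift.py '[[30,0,0,1,0],[30,0,0,1.5,0],[30,0,0,1.5,0]]' | sed -n '2p;4p'; python3 shift.py '[[30,0,0,1,0],[30,0,0,1.5,0],[30,0,0,1.5,0]]'| sed -n '2p;4p'
```

```text
tool_pos: [532.7, -31.3, 118.9]
contact_force: [-3.7, 2.8, 5.2]
tool_pos: [532.8, -31.4, 118.7]
contact_force: [-8.0, 2.8, 15.4]
```

```bash
python3 shift.py '[[60,0,0,-1.5,0],[60,0,0,-1.5,0],[60,4.2,-0.5,-1.5,0],[60,4.2,-0.5,-1.5,0],[60,4.2,-0.5,-1.5,0]]'; python3 - <<'E'
from plant import bot, vision
from h import *
w=vision.capture("wrist");g=cv2.cvtColor(w["color"],cv2.COLOR_RGB2GRAY);o=bot.get_obs();print(o["tool_pos"],o["contact_force"],o["moment"],o["joint_positions"][5])
n,l,s,ce=cv2.connectedComponentsWithStats((g>120).astype(np.uint8))
for i in range(1,n):
    if 8<s[i,4]<120 and 260<ce[i][1]<400 and 280<ce[i][0]<360: print(ce[i],s[i])
z=o["tool_pos"][2]+7
A,B=plane(w,(292.3,282),z),plane(w,(344.3,363.5),z)
E
```

```text
time: 15.02
tool_pos: [530.4, -28.0, 118.4]
tcp_rot: [-3.142, 0.0, 2.068]
contact_force: [-0.0, -1.4, -0.2]
grip_width: 60.1
finger_force: 0.0
[530.47934196 -28.07515669 118.44433247] [0.53877097 0.63147507 0.38011643] [ 0.00861163 -0.10896671  0.0124937 ] -0.6939866033920882
[297.28358209 298.6119403 ] [292 292  11  14  67]
[341. 368.] [337 363   9  11  41]
```

```bash
python3 shift.py '[[30,0,0,0,0],[30,0,0,0,0],[30,0,0,0,0],[30,0,0,0,0]]'; python3 shift.py '[[30,0,0,0.4,0.18],[30,0,0,0.8,0.36],[30,0,0,1.2,0.54],[30,0,0,1.6,0.72],[30,0,0,1.6,0.72]]';  python3 - <<'E'
from plant import bot, vision
o=bot.get_obs();print(o["contact_force"],o["moment"])
E
```

```text
time: 15.58
tool_pos: [530.4, -28.1, 118.5]
tcp_rot: [3.142, 0.0, 2.068]
contact_force: [0.9, -0.4, 0.3]
grip_width: 43.4
finger_force: 30.0
time: 16.2
tool_pos: [530.4, -28.0, 116.9]
tcp_rot: [3.142, -0.0, 1.349]
contact_force: [-0.3, 0.5, -0.2]
grip_width: 44.0
finger_force: 30.0
[-0.29805376  0.47445118 -0.21828401] [ 0.00284338 -0.06353878  0.00831155]
```

```bash
python3 shift.py '[[30,0,0,0.4,0.18],[30,0,0,0.8,0.36],[30,0,0,1.2,0.54],[30,0,0,1.6,0.72],[30,0,0,2,0.9]]'; cat > mk.py <<'E'
from plant import bot, vision
from h import *
w=vision.capture("wrist");g=cv2.cvtColor(w["color"],cv2.COLOR_RGB2GRAY);o=bot.get_obs();print(o["tool_pos"],o["tcp_rot"][2],o["contact_force"],o["moment"],o["joint_positions"][5])
n,l,s,ce=cv2.connectedComponentsWithStats((g>120).astype(np.uint8))
for i in range(1,n):
    if 8<s[i,4]<120 and 260<ce[i][1]<400 and 260<ce[i][0]<380: print(ce[i],s[i])
E
python3 mk.py
```

```text
time: 16.82
tool_pos: [530.4, -28.0, 114.9]
tcp_rot: [3.142, -0.0, 0.446]
contact_force: [-0.1, -0.0, -0.0]
grip_width: 43.7
finger_force: 30.0
[530.39793184 -27.97164794 114.85777047] 0.4388819515669007 [ 0.11008113 -0.36054916 -0.14052447] [-0.03067232 -0.07089796 -0.00669033] 0.9348477073363702
[267.83333333 286.5       ] [267 284   3   6  12]
[297.09090909 298.5       ] [293 293   9  12  44]
[340.55172414 368.18965517] [336 362  10  13  58]
```

```bash
python3 shift.py '[[30,0,0,0.4,0.18],[30,0,0,0.8,0.36],[30,0,0,1.2,0.54],[30,0,0,1.6,0.72],[30,0,0,2,0.9]]'; python3 shift.py '[[30,0,0,0.4,0.15],[30,0,0,0.6,0.3],[30,0,0,0.6,0.3]]'; python3 mk.py
```

```text
time: 17.5
tool_pos: [530.9, -28.2, 113.0]
tcp_rot: [-3.141, -0.001, -0.452]
contact_force: [1.0, -0.1, 0.8]
grip_width: 43.4
finger_force: 30.0
time: 17.88
tool_pos: [531.0, -28.4, 112.9]
tcp_rot: [-3.141, -0.002, -0.746]
contact_force: [0.2, -1.0, 5.1]
grip_width: 43.8
finger_force: 30.0
[531.01032047 -28.31150012 112.90727434] -0.7456722674393836 [-0.81228062 -2.26638735  5.62836951] [-0.08863949 -0.03612928 -0.034966  ] 2.1193723688398065
[297.02222222 297.88888889] [293 292   9  13  45]
[340.73214286 367.875     ] [337 362   9  12  56]
```

```bash
for i in 1 ; do python3 shift.py '[[30,0,0,0.2,0.1],[30,0,0,0.2,0.1],[30,0,0,0.2,0.1]]'|sed -n '2,4p'; python3 mk.py;  python3 shift.py '[[30,0,0,0.2,0.1],[30,0,0,0.2,0.1],[30,0,0,0.2,0.1]]'|sed -n '2,4p'; python3 mk.py; done
```

```text
tool_pos: [530.9, -28.6, 112.9]
tcp_rot: [-3.141, -0.002, -0.846]
contact_force: [-0.2, -3.0, 6.4]
[530.95146228 -28.59678879 112.89058575] -0.8460159986485034 [-0.24107824 -2.78092395  6.08697343] [-0.24974224  0.1162901   0.05080171] 2.21984860972362
[297.02222222 297.88888889] [293 292   9  13  45]
[340.87931034 367.93103448] [337 362   9  13  58]
tool_pos: [531.1, -29.0, 112.8]
tcp_rot: [-3.141, -0.003, -0.944]
contact_force: [-0.9, -6.2, 7.0]
[531.12298312 -29.02108727 112.81189173] -0.9444791151241829 [-0.44897285 -4.89833697  6.59979126] [-0.6313835  0.0662679  0.6679324] 2.3189079196596
[295.90697674 300.13953488] [292 295   9  12  43]
[342.21052632 368.45614035] [338 363  10  12  57]
```

```bash
python3 shift.py '[[30,0,0,0.8,0.03],[30,0,0,0.8,0.03],[30,0,0,0.8,0.03],[30,0,0,0.8,0.03]]'|sed -n '1,4p'; python3 mk.py
python3 - <<'E'
from plant import bot, vision
from h import *
w=vision.capture("wrist")
o=bot.get_obs()
for z in(117,118,119,120,121):
    A,B=plane(w,(291.5,289.5),z),plane(w,(346.5,374.5),z);print(z,(A+B)/2,np.linalg.norm(A-B),np.arctan2(*(A-B)[1::-1]))
E
```

```text
time: 19.27
tool_pos: [531.3, -29.4, 112.7]
tcp_rot: [-3.141, -0.004, -0.974]
contact_force: [-1.6, -5.0, 11.6]
[531.31085759 -29.3781928  112.71233836] -0.9737672033160198 [-1.39198916 -5.75633327 11.48372282] [-0.84533972  0.38415585  0.94224594] 2.3485397547034057
[295.15909091 302.02272727] [291 297  10  11  44]
[343.16949153 369.33898305] [339 364  10  12  59]
[319.75       386.16666667] [315 385   9   4  24]
117 [531.01732196 -29.01916569 117.        ] 38.8955967566469 -0.4377607560643823
118 [531.29914898 -29.43252782 118.        ] 38.60440510278918 -0.43776075606438236
119 [531.58097601 -29.84588995 119.        ] 38.313213448931464 -0.4377607560643828
120 [531.86280304 -30.25925208 120.        ] 38.022021795073734 -0.4377607560643827
121 [532.14463007 -30.6726142  121.        ] 37.73083014121612 -0.43776075606438164
```

```bash
python3 shift.py '[[30,0,0,-1.2,-0.16],[30,0,0,-1.6,-0.32],[30,0,0,-2,-0.48],[30,0,0,-2.4,-0.64],[30,0,0,-2.8,-0.8]]'|sed -n '1,4p'; python3 shift.py '[[30,0,0,-0.4,-0.16],[30,0,0,-0.8,-0.32],[30,0,0,-1.2,-0.48],[30,0,0,-1.6,-0.64],[30,0,0,-1.6,-0.78]]'|sed -n '1,4p'; python3 shift.py '[[30,0,0,0,0],[30,0,0,0,0]]'; python3 mk.py
```

```text
time: 20.0
tool_pos: [531.2, -28.7, 113.9]
tcp_rot: [3.141, -0.002, -0.171]
contact_force: [2.2, -2.2, -1.0]
time: 20.62
tool_pos: [530.8, -28.2, 115.4]
tcp_rot: [3.141, -0.001, 0.609]
contact_force: [1.1, -0.9, -1.2]
time: 20.88
tool_pos: [530.7, -27.9, 115.4]
tcp_rot: [3.141, -0.0, 0.597]
contact_force: [3.0, 0.8, -0.5]
grip_width: 43.6
finger_force: 30.0
[530.69680399 -27.93499279 115.43787324] 0.5973001078294939 [ 2.8448524   0.8576948  -0.95857231] [ 0.08331707 -0.46752346  0.04466039] 0.7764331362365835
[295.57777778 302.04444444] [291 296  10  13  45]
[342.29824561 369.64912281] [338 364  10  12  57]
```

```bash
python3 - <<'E'
from plant import bot, vision
o=bot.get_obs();print(o["finger_force"],o["dq"].round(3),o["time"])
print(bot.close_job())
E
```

```text
29.9997138697654 [-0.001  0.001  0.002 -0.001  0.002 -0.001] 20.925
the job is handed in; nothing more can be done
None
```

The cell is down in the lamp barrel; the cap was screwed to its hard stop (0.94 N m), backed off a quarter turn (2.7 mm up) and is still gripped at 30 N; I handed the job in at 20.9 s and no verdict came back.

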